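# Find the full egg-cup carton by hefting

### The arm

A 7-joint arm with a two-finger parallel gripper is mounted at the origin on the work surface. World frame = base frame: x ahead of the robot, y to its left, z up, the work surface at z = 0. Lengths are in m, angles in rad, forces in N, time in s.
With the tool pointing down it reaches from about 0.4 to 0.85 m from the base axis. Payload 10.4 kg.
Tool frame: the origin (TCP) lies between the finger pads; the fingertips stand 11 mm ahead of it and the grasp point (between the pads) lies 8 mm behind it (r.tcp_to_tips is the distance from the TCP to the fingertips, in m); z points along the fingers, y is the line along which they close (so a half turn about z gives the same grasp; the last joint's range is limited). The gripper opens to 87 mm and grips with 3 to 60 N. Pads are 19 mm wide; open, the fingers measure 117 mm over their backs; the gripper's body (75 mm by 190 mm) begins 51 mm behind the grasp point.
Start: joints at [1.223, 0.332, -0.065, 1.46, 0.022, 1.35, -0.088], TCP at [0.199, -0.592, 0.206] pointing down, gripper open.
Joint ranges: [-2.6, 2.6], [-0.5, 2.12], [-1.47, 1.34], [0.16, 2.42], [-1.27, 4.41], [0.06, 2.06], [-2.6, 2.6]. Speed limits (rad/s): [2.22, 2.22, 2.79, 2.79, 3.14, 3.14, 3.14].

### API

Orientations are given as a unit quaternion [x, y, z, w].
In Python, from bench import r gives the robot as it stands. The module is installed in compiled form; this text tells all that it offers.
- The arm moves only by the shell command python3 -m crank 'ROWS' [FORCE]. ROWS is JSON, a list of rows, each an object of numbers: "claw": the closure, from -1 (fully open) to 1 (shut); "dx", "dy", "dz": the shift along the tool's x, y, z each as a share of 3 cm, from -1 to 1; "ax", "ay", "az": the turn, a rotation vector about the tool's x, y, z each as a share of 6 degrees, from -1 to 1. A call has 1 to 8 rows; each row shifts and turns the commanded pose from where the row before left it, along the tool's axes as they then stand; what a row does not reach is not made up. A row lasts 1/12 s, in which the tool goes at most 41.7 mm and 7.16 degrees, less where a joint would pass 70% of its speed; a pose out of reach is approached as far as the arm can. A call with a number of a shift or a turn outside -1 to 1 is refused whole. A call with a gripper value outside its range is refused whole. The fingers move at their own pace and stop on an object; FORCE is the grip in N (left out, the last holds). Time passes only in rows, so rows that do not move let the fingers close. It gives the time, the measured TCP pose, the force, the opening and the grip force at its end, in the units of the state.
- r.read_state(): the state, without advancing time (a new reading comes with each control period).
- r.camera(name): name is "scene" or "top"; returns a dict with "color" (384x512x3 uint8, red, green, blue), "mtx" (3x3 intrinsics, pixels), "k1" (the pictures are not rectified: a ray, as slopes to the right and down, at radius r is drawn at 1 + k1 r^2 times it, then the intrinsics apply), "R" (3x3) and "t" (3): a world point X has camera coordinates R X + t. Camera axes: x right, y down, z forward; pixel columns grow to the right and rows downward; lengths in m; the calibration is good to about 2 mm. A picture is of the moment at which its call begins. There is no depth.
- r.close_job(): hands the job in; it is judged then, once.
The state is a dict: "time": time; "joint_positions": joint angles; "joint_vel": joint speeds; "joint_torque": joint torques, N m; "ee_pos": TCP position; "eef_rot": TCP orientation; "ft_force": force on the tool from outside, world axes, zero at the start; "torque": the same for the moment, N m; "width": finger opening in m; "grip_force": force on a finger pad.
Only numpy, scipy, OpenCV 4.12 (cv2) and the standard library are available. Lean on these libraries where they do the work, as an engineer would, in place of code of your own. Each camera call takes 0.05 s, during which the arm holds its last target. There are 200 camera calls.

### The job

Three identical taped cartons stand in a row on the packing mat: one holds its full set of porcelain egg cups and is clearly the heaviest, the other two were closed with cups missing. Going from the robot's left to its right, heft each by lifting it a few centimetres clear of the mat for a moment, and set it gently back upright where it stood before taking the next (the last need not go back if it is the heavy one). Then hold the heaviest one upright at least 10 cm above the table for the checker and finish while still holding it there, with the two short ones standing in their places, no carton dropped or tipped over, and the crockery and tape around the mat left alone.

Things in the scene. Friction and masses are not known exactly. Their poses are not given: they have to be found in the camera images.
- carton_left: closed, taped kraft carton, 60 x 60 mm square, 110 mm tall, upright on the mat, stiff enough for a firm grip on two opposite sides near its top. Origin: centre of its underside; z up, x and y square to its sides. At the robot's left (+y) end of the row. Any of the three may be the heavy one: it weighs 0.50 to 0.60 kg, a short one 0.18 to 0.31 kg.
- carton_middle: The same kind of carton (60 x 60 x 110 mm, same origin and axes), standing in the middle of the row.
- carton_right: The same kind of carton (60 x 60 x 110 mm, same origin and axes), at the robot's right (-y) end of the row.
- mat: grey felt packing mat fixed on the table, 200 x 500 mm, 6 mm thick; origin at the centre of its underside, on the table; y along its length (the row of cartons, 165 mm apart give or take 30 mm), z up. The cartons stand on its top, 6 mm above the table.
- teapot: bystander: white porcelain teapot, body 124 mm across, 124 mm tall with its lid, spout and handle along its y; loose, beyond the mat; origin at the centre of its underside
- plates: bystander: stack of nine white plates, 180 mm across, 81 mm high; loose, to the robot's left of the mat; origin at the centre of its underside
- tape_roll: bystander: roll of packing tape lying flat, 104 mm across, 48 mm high; loose, to the robot's right of the mat; origin at the centre of its underside
- cup: bystander: white porcelain mug, 84 mm across, 66 mm high, handle at its +y; loose, beyond the mat; origin at the centre of its underside
Things that resemble listed ones, but are neither listed nor needed, are in the scene too. What is shaped like the carton_middle but green or purple is not meant. Leave any red look-alike of the carton_left alone.

How it is judged:
By the outcome, as a careful person would: the job done as asked, in the order asked, and still so for the second after the job is handed in, while the arm keeps its last pose, push and grip.
It also fails if it takes over 67 s, if anything falls off the work surface, if the arm or the gripper's body presses on something with over 40 N, if the wrist force passes 120 N, or if a joint passes its speed limit or range.

## Working session

There is one attempt and no reset: what is moved stays moved. The work goes in short steps, Python scripts to look and compute and a shell command to move; the robot and the scene stay as the last step left them, time stands still between calls to the robot, and variables do not carry over. Pictures are saved under pics/ and viewed, at most 10 in all, crops included, and the job is handed in when it is done.

```bash
mkdir -p pics; python3 - <<'E'
from bench import r
import cv2,pickle
s=r.read_state();print(s)
for n in("top","scene"):
    c=r.camera(n);pickle.dump(c,open(n+".pkl","wb"));cv2.imwrite(f"pics/{n}0.png",c["color"][:,:,::-1]);print(n,c["mtx"],c["k1"],c["R"],c["t"])
E
```

```text
{'time': 0.0, 'joint_positions': array([ 1.2233961 ,  0.33288509, -0.06471266,  1.46092174,  0.02161632,
        1.34991768, -0.08849561]), 'joint_vel': array([ 0.00118408, -0.00029275,  0.00235497,  0.00062934,  0.0005524 ,
        0.00043339,  0.00157827]), 'joint_torque': array([-3.37550646e-04, -6.23267984e+01,  2.46871094e-02, -3.89908898e+01,
       -6.13256078e-02,  3.97523947e-02,  1.44970541e-04]), 'ee_pos': array([ 0.19931391, -0.5919351 ,  0.2052551 ]), 'eef_rot': array([ 9.86838528e-01,  1.61707159e-01, -1.54498850e-04, -7.00991381e-04]), 'ft_force': array([-0.14272868,  0.24770916,  0.88291895]), 'torque': array([-0.00348465, -0.01970686,  0.02448854]), 'grip_force': 0.0, 'width': 0.08740217777716201}
top [[479.4760249    0.         251.7974951 ]
 [  0.         479.4760249  191.12373229]
 [  0.           0.           1.        ]] -0.19506740512131737 [[-0.01671532 -0.99974443 -0.01522104]
 [-0.99740382  0.01773877 -0.06979228]
 [ 0.07004445  0.01401493 -0.99744542]] [0.02792192 0.57736889 1.68163379]
scene [[360.13431665   0.         254.38928542]
 [  0.         360.13431665 194.7647184 ]
 [  0.           0.           1.        ]] -0.07174813354483937 [[ 0.81297165  0.58217218 -0.0123552 ]
 [ 0.38702996 -0.5560758  -0.73551853]
 [-0.43506886  0.59317388 -0.67739194]] [-0.4762386  -0.21027369  1.66884589]
```

View pics/top0.png

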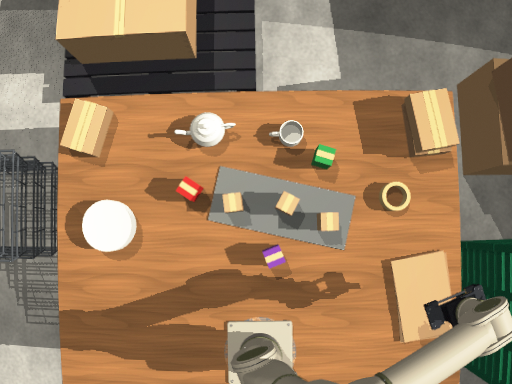

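View pics/scene0.png

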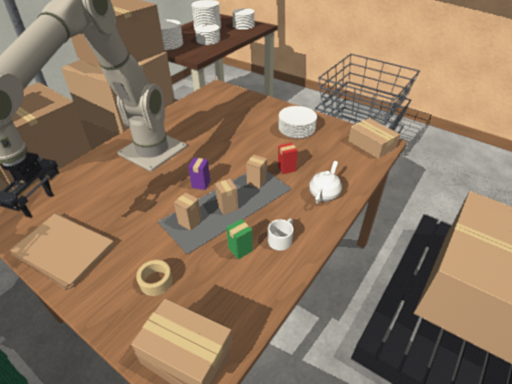

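Top view: the three kraft cartons stand on the mat at about (233,203), (288,204) and (330,222). The look-alikes are red (190,189), green (324,156) and purple (274,257). The scene view agrees. Next I'll measure the carton tops.

```bash
cat > h.py <<'E'
import numpy as np,cv2,pickle
def cast(c,uv,z):
    d=np.array([c["k1"],0,0,0,0.]);
    n=cv2.undistortPoints(np.float64(uv).reshape(-1,1,2),c["mtx"],d)[:,0]
    rays=np.c_[n,np.ones(len(n))]@c["R"]; o=-c["R"].T@c["t"]
    return o+rays*((z-o[2])/rays[:,2])[:,None]
def proj(c,X):
    return cv2.projectPoints(np.float64(X).reshape(-1,1,3),cv2.Rodrigues(c["R"])[0],c["t"],c["mtx"],np.array([c["k1"],0,0,0,0.]))[0][:,0]
E
python3 - <<'E'
from h import *
c=pickle.load(open("top.pkl","rb"));print("cam",-c["R"].T@c["t"])
im=c["color"];hsv=cv2.cvtColor(im,cv2.COLOR_RGB2HSV)
for p in[(233,203),(288,204),(330,222),(260,215),(226,203),(240,203)]:print(p,im[p[1],p[0]],hsv[p[1],p[0]])
m=((hsv[...,1]>50)&(hsv[...,2]>60)).astype(np.uint8)
out=cv2.resize(im[180:260,200:360],None,fx=5,fy=5,interpolation=cv2.INTER_CUBIC)
for u,v in[(233,203),(288,204),(330,222)]:
    x0,y0=u-16,v-16; k=np.zeros_like(m);k[y0:y0+33,x0:x0+33]=m[y0:y0+33,x0:x0+33]
    n,l,st,ce=cv2.connectedComponentsWithStats(k); i=l[v,u]
    cn=max(cv2.findContours((l==i).astype(np.uint8),0,1)[0],key=cv2.contourArea)
    P=cast(c,cn[:,0].astype(float),.116)[:,:2]*1000
    R=cv2.minAreaRect(np.float32(P));print(st[i],np.round(ce[i],1),R)
    cv2.drawContours(out,[((cn-[200,180])*5+2).astype(int)],-1,(0,255,255),1)
k=np.zeros_like(m);g=(hsv[...,1]<50)&(hsv[...,2]<140);k[160:255,200:362]=g[160:255,200:362]
cn=max(cv2.findContours(k,0,1)[0],key=cv2.contourArea);print("mat",cv2.minAreaRect(np.float32(cast(c,cn[:,0].astype(float),.006)[:,:2]*1000)))
cv2.imwrite("pics/crop1.png",out[:,:,::-1])
E
```

```text
cam [ 0.45854755 -0.005895    1.7180588 ]
(233, 203) [252 239 169] [ 25  84 252]
(288, 204) [251 238 168] [ 25  84 251]
(330, 222) [251 238 167] [ 25  85 251]
(260, 215) [150 151 143] [ 34  14 151]
(226, 203) [243 208 147] [ 19 101 243]
(240, 203) [243 207 147] [ 19 101 243]
[222 192  22  21 390] [232.5 202.1] ((535.7628784179688, 81.6331787109375), (66.07703399658203, 66.96534729003906), 6.387545108795166)
[275 191  25  25 386] [287.  203.1] ((528.1913452148438, -100.74666595458984), (64.25938415527344, 67.45397186279297), 62.34943389892578)
[317 212  22  20 416] [327.6 221.1] ((464.7154846191406, -235.08949279785156), (70.95652770996094, 63.610321044921875), 88.76454162597656)
mat ((491.4093017578125, -103.27139282226562), (431.5125427246094, 147.98828125), 77.62903594970703)
```

View pics/crop1.png

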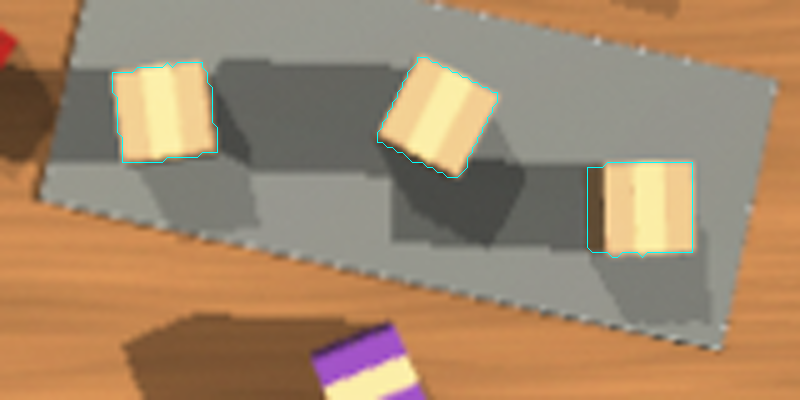

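The outlines include some shaded side faces, so I'll keep only the bright tops, upsampled, and work out the tool goals.

```bash
cat >> h.py <<'E'
def tops(c,uvs,z=.116,S=4):
    im=cv2.resize(c["color"],None,fx=S,fy=S,interpolation=cv2.INTER_CUBIC);hsv=cv2.cvtColor(im,cv2.COLOR_RGB2HSV)
    m=((hsv[...,1]>50)&(hsv[...,2]>195)).astype(np.uint8);res=[]
    for u,v in uvs:
        k=np.zeros_like(m);a=(slice((v-17)*S,(v+17)*S),slice((u-17)*S,(u+17)*S));k[a]=m[a]
        n,l=cv2.connectedComponents(k)
        cn=max(cv2.findContours((l==l[v*S,u*S]).astype(np.uint8),0,1)[0],key=cv2.contourArea)
        P=cast(c,(cn[:,0]+.5)/S-.5,z)[:,:2]*1000
        res.append(cv2.minAreaRect(np.float32(P)))
    return res
def toolyaw(s):
    from scipy.spatial.transform import Rotation as Ro
    M=Ro.from_quat(s["eef_rot"]).as_matrix();return M,np.degrees(np.arctan2(M[1,0],M[0,0]))
def rel(s,goal,yaw):
    M,y=toolyaw(s);d=M.T@(np.array(goal)-s["ee_pos"]);t=(yaw-y+90)%180-90
    return np.round(d/.03,2),"az units",round(-t/6,2),"yaw",round(y,2)
E
python3 - <<'E'
from h import *
from bench import r
c=pickle.load(open("top.pkl","rb"));s=r.read_state();print(toolyaw(s))
for R in tops(c,[(233,203),(288,204),(330,222)]):
    (x,y),w,a=R;print(np.round([x,y,*w,a],1))
    q=cv2.boxPoints(R)
    b=np.array([[*(p/1000),.116] for p in q])
    sc=pickle.load(open("scene.pkl","rb"));print(np.round(proj(sc,b)).astype(int).tolist())
E
```

```text
(array([[ 9.47696163e-01,  3.19173579e-01, -4.58562333e-04],
       [ 3.19173903e-01, -9.47695419e-01,  1.18809000e-03],
       [-5.53704868e-05, -1.27230946e-03, -9.99999189e-01]]), np.float64(18.612973448282084))
[537.   83.2  62.8  61.9   6.5]
[[253, 154], [245, 162], [260, 167], [267, 159]]
[ 530.9 -101.9   61.1   62.8   60.7]
[[214, 183], [220, 193], [236, 188], [230, 178]]
[ 466.2 -241.8   59.9   62.8   88.7]
[[173, 201], [186, 209], [198, 199], [185, 192]]
```

```bash
python3 -m crank '[{"claw":-1,"az":1,"dz":-0.5},{"claw":-1,"az":1,"dz":-0.5},{"claw":-1,"dx":0.55,"dy":-0.85},{"claw":-1,"dx":0.55,"dy":-0.85},{"claw":-1,"dx":0.55,"dy":-0.85},{"claw":-1,"dx":0.55,"dy":-0.85},{"claw":-1,"dx":0.55,"dy":-0.85},{"claw":-1,"dx":0.55,"dy":-0.85}]' 40
python3 -m crank '[{"claw":-1,"dx":0.55,"dy":-0.85},{"claw":-1,"dx":0.55,"dy":-0.85},{"claw":-1,"dx":0.55,"dy":-0.85},{"claw":-1,"dx":0.55,"dy":-0.85},{"claw":-1,"dx":0.55,"dy":-0.85},{"claw":-1,"dx":0.55,"dy":-0.85},{"claw":-1,"dx":0.55,"dy":-0.85},{"claw":-1,"dx":0.55,"dy":-0.85}]'
python3 -m crank '[{"claw":-1,"dx":0.55,"dy":-0.85},{"claw":-1,"dx":0.55,"dy":-0.85},{"claw":-1,"dx":0.55,"dy":-0.85},{"claw":-1,"dx":0.55,"dy":-0.85},{"claw":-1,"dx":0.55,"dy":-0.85},{"claw":-1,"dx":0.55,"dy":-0.85},{"claw":-1},{"claw":-1}]'
python3 -c "
from h import *;from bench import r
s=r.read_state();print(s['ee_pos'],rel(s,[.537,.0832,.235],6.5))"
```

```text
[ 0.19934517 -0.59197028  0.20533504] (array([ 17.85, -17.74,  -0.97]), 'az units', np.float64(2.02), 'yaw', np.float64(18.61))invalid input at $[0]: expected keys claw, dx, dy, dz, ax, ay, az
invalid input at $[0]: expected keys claw, dx, dy, dz, ax, ay, az
invalid input at $[0]: expected keys claw, dx, dy, dz, ax, ay, az
```

All seven keys are required in every row.

```bash
python3 -m crank '[{"claw":-1,"dx":0,"dy":0,"dz":-0.5,"ax":0,"ay":0,"az":1},{"claw":-1,"dx":0,"dy":0,"dz":-0.5,"ax":0,"ay":0,"az":1},{"claw":-1,"dx":0.55,"dy":-0.85,"dz":0,"ax":0,"ay":0,"az":0},{"claw":-1,"dx":0.55,"dy":-0.85,"dz":0,"ax":0,"ay":0,"az":0},{"claw":-1,"dx":0.55,"dy":-0.85,"dz":0,"ax":0,"ay":0,"az":0},{"claw":-1,"dx":0.55,"dy":-0.85,"dz":0,"ax":0,"ay":0,"az":0},{"claw":-1,"dx":0.55,"dy":-0.85,"dz":0,"ax":0,"ay":0,"az":0},{"claw":-1,"dx":0.55,"dy":-0.85,"dz":0,"ax":0,"ay":0,"az":0}]' 40
python3 -c "
from h import *;from bench import r
s=r.read_state();print(s['ee_pos'],rel(s,[.537,.0832,.235],6.5))"
```

```text
time: 0.77
ee_pos: [0.2805, -0.4274, 0.2357]
eef_rot: [0.998, 0.058, -0.0, -0.0]
ft_force: [-0.0, 0.1, 0.1]
width: 0.0869
grip_force: 0.0
[ 0.28049142 -0.42739689  0.2357361 ] (array([ 10.45, -15.92,   0.02]), 'az units', np.float64(0.02), 'yaw', np.float64(6.61))
```

```bash
python3 -m crank '[{"claw":-1,"dx":0.6,"dy":-0.9,"dz":0,"ax":0,"ay":0,"az":0},{"claw":-1,"dx":0.6,"dy":-0.9,"dz":0,"ax":0,"ay":0,"az":0},{"claw":-1,"dx":0.6,"dy":-0.9,"dz":0,"ax":0,"ay":0,"az":0},{"claw":-1,"dx":0.6,"dy":-0.9,"dz":0,"ax":0,"ay":0,"az":0},{"claw":-1,"dx":0.6,"dy":-0.9,"dz":0,"ax":0,"ay":0,"az":0},{"claw":-1,"dx":0.6,"dy":-0.9,"dz":0,"ax":0,"ay":0,"az":0},{"claw":-1,"dx":0.6,"dy":-0.9,"dz":0,"ax":0,"ay":0,"az":0},{"claw":-1,"dx":0.6,"dy":-0.9,"dz":0,"ax":0,"ay":0,"az":0}]' 40 | head -2
python3 -m crank '[{"claw":-1,"dx":0.6,"dy":-0.9,"dz":0,"ax":0,"ay":0,"az":0},{"claw":-1,"dx":0.6,"dy":-0.9,"dz":0,"ax":0,"ay":0,"az":0},{"claw":-1,"dx":0.6,"dy":-0.9,"dz":0,"ax":0,"ay":0,"az":0},{"claw":-1,"dx":0.6,"dy":-0.9,"dz":0,"ax":0,"ay":0,"az":0},{"claw":-1,"dx":0.6,"dy":-0.9,"dz":0,"ax":0,"ay":0,"az":0},{"claw":-1,"dx":0.6,"dy":-0.9,"dz":0,"ax":0,"ay":0,"az":0},{"claw":-1,"dx":0.5,"dy":-0.7,"dz":0,"ax":0,"ay":0,"az":0},{"claw":-1,"dx":0,"dy":0,"dz":0,"ax":0,"ay":0,"az":0}]' 40
python3 -c "
from h import *;from bench import r
s=r.read_state();print(s['ee_pos'],rel(s,[.537,.0832,.235],6.5))"
```

```text
time: 1.43
ee_pos: [0.3986, -0.1962, 0.2359]
time: 2.1
ee_pos: [0.5006, 0.0038, 0.2358]
eef_rot: [0.998, 0.061, 0.0, -0.001]
ft_force: [0.5, 0.6, -0.3]
width: 0.0871
grip_force: 0.0
[0.50058441 0.00376459 0.23584005] (array([ 1.53, -2.48,  0.03]), 'az units', np.float64(0.08), 'yaw', np.float64(7.0))
```

```bash
python3 -m crank '[{"claw":-1,"dx":0.5,"dy":-0.8,"dz":0,"ax":0,"ay":0,"az":0.1},{"claw":-1,"dx":0.5,"dy":-0.8,"dz":0,"ax":0,"ay":0,"az":0},{"claw":-1,"dx":0.5,"dy":-0.8,"dz":0,"ax":0,"ay":0,"az":0},{"claw":-1,"dx":0,"dy":0,"dz":0.5,"ax":0,"ay":0,"az":0},{"claw":-1,"dx":0,"dy":0,"dz":0.5,"ax":0,"ay":0,"az":0},{"claw":-1,"dx":0,"dy":0,"dz":0.5,"ax":0,"ay":0,"az":0},{"claw":-1,"dx":0,"dy":0,"dz":0,"ax":0,"ay":0,"az":0},{"claw":-1,"dx":0,"dy":0,"dz":0,"ax":0,"ay":0,"az":0}]' 40 |head -1
python3 - <<'E'
from h import *;from bench import r
s=r.read_state();print(s['ee_pos'],rel(s,[.537,.0832,.087],6.5))
a=[r.camera(n)["color"] for n in("scene","top")]
o=np.hstack([cv2.resize(a[0][110:230,170:320],(500,400),interpolation=2),cv2.resize(a[1][150:270,190:280],(300,400),interpolation=2)])
cv2.imwrite("pics/hover1.png",o[:,:,::-1])
E
```

```text
time: 2.77
[0.53590384 0.07416421 0.19058508] (array([ 0.07, -0.3 ,  3.45]), 'az units', np.float64(-0.08), 'yaw', np.float64(5.99))
```

View pics/hover1.png

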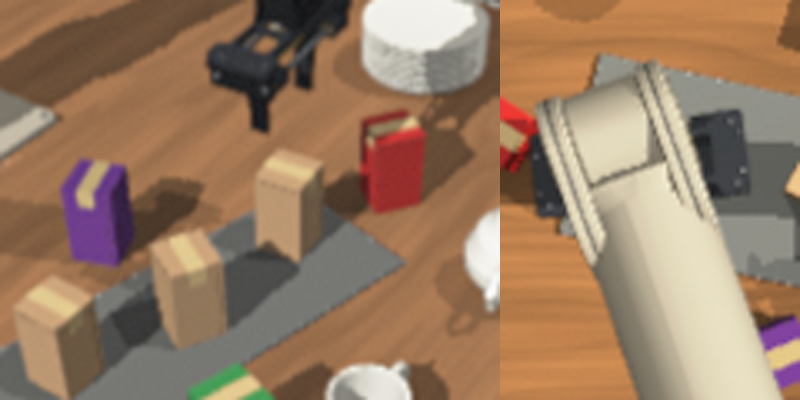

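The open gripper hovers over the left carton at crop pixel (290,175) with its fingers along the row. It's about 9 mm short in y, so I'll correct that and descend.

```bash
python3 -m crank '[{"claw":-1,"dx":0.07,"dy":-0.3,"dz":0,"ax":0,"ay":0,"az":-0.08},{"claw":-1,"dx":0,"dy":0,"dz":0.6,"ax":0,"ay":0,"az":0},{"claw":-1,"dx":0,"dy":0,"dz":0.6,"ax":0,"ay":0,"az":0},{"claw":-1,"dx":0,"dy":0,"dz":0.4,"ax":0,"ay":0,"az":0},{"claw":-1,"dx":0,"dy":0,"dz":0,"ax":0,"ay":0,"az":0},{"claw":-1,"dx":0,"dy":0,"dz":0,"ax":0,"ay":0,"az":0}]' 40 |head -2
python3 -c "
from h import *;from bench import r
s=r.read_state();print(s['ee_pos'],s['ft_force'],rel(s,[.537,.0832,.087],6.5))"
```

```text
time: 3.37
ee_pos: [0.5376, 0.084, 0.1433]
[0.53757538 0.08403452 0.14327813] [0.52621165 0.00346419 0.1762943 ] (array([-0.02,  0.03,  1.88]), 'az units', np.float64(0.0), 'yaw', np.float64(6.51))
```

```bash
python3 -m crank '[{"claw":-1,"dx":0,"dy":0,"dz":0.5,"ax":0,"ay":0,"az":0},{"claw":-1,"dx":0,"dy":0,"dz":0.5,"ax":0,"ay":0,"az":0},{"claw":-1,"dx":0,"dy":0,"dz":0.5,"ax":0,"ay":0,"az":0},{"claw":-1,"dx":0,"dy":0,"dz":0.38,"ax":0,"ay":0,"az":0},{"claw":-1,"dx":0,"dy":0,"dz":0,"ax":0,"ay":0,"az":0},{"claw":-1,"dx":0,"dy":0,"dz":0,"ax":0,"ay":0,"az":0}]' 40
python3 -m crank '[{"claw":1,"dx":0,"dy":0,"dz":0,"ax":0,"ay":0,"az":0},{"claw":1,"dx":0,"dy":0,"dz":0,"ax":0,"ay":0,"az":0},{"claw":1,"dx":0,"dy":0,"dz":0,"ax":0,"ay":0,"az":0},{"claw":1,"dx":0,"dy":0,"dz":0,"ax":0,"ay":0,"az":0},{"claw":1,"dx":0,"dy":0,"dz":0,"ax":0,"ay":0,"az":0},{"claw":1,"dx":0,"dy":0,"dz":0,"ax":0,"ay":0,"az":0}]' 40
```

```text
time: 3.87
ee_pos: [0.5378, 0.0839, 0.0872]
eef_rot: [0.998, 0.057, 0.0, -0.0]
ft_force: [1.0, -0.8, 0.7]
width: 0.087
grip_force: 0.0
time: 4.37
ee_pos: [0.5378, 0.0838, 0.0869]
eef_rot: [0.998, 0.057, 0.0, 0.0]
ft_force: [-0.2, -0.9, 1.6]
width: 0.0597
grip_force: 40.0
```

```bash
python3 -m crank '[{"claw":1,"dx":0,"dy":0,"dz":-0.2,"ax":0,"ay":0,"az":0},{"claw":1,"dx":0,"dy":0,"dz":-0.3,"ax":0,"ay":0,"az":0},{"claw":1,"dx":0,"dy":0,"dz":-0.4,"ax":0,"ay":0,"az":0},{"claw":1,"dx":0,"dy":0,"dz":-0.4,"ax":0,"ay":0,"az":0},{"claw":1,"dx":0,"dy":0,"dz":-0.4,"ax":0,"ay":0,"az":0},{"claw":1,"dx":0,"dy":0,"dz":-0.2,"ax":0,"ay":0,"az":0},{"claw":1,"dx":0,"dy":0,"dz":0,"ax":0,"ay":0,"az":0},{"claw":1,"dx":0,"dy":0,"dz":0,"ax":0,"ay":0,"az":0}]'
for i in 1 2 3; do python3 -m crank '[{"claw":1,"dx":0,"dy":0,"dz":0,"ax":0,"ay":0,"az":0},{"claw":1,"dx":0,"dy":0,"dz":0,"ax":0,"ay":0,"az":0},{"claw":1,"dx":0,"dy":0,"dz":0,"ax":0,"ay":0,"az":0},{"claw":1,"dx":0,"dy":0,"dz":0,"ax":0,"ay":0,"az":0}]' | grep -E "ee_pos|ft|grip"; done
```

```text
time: 5.03
ee_pos: [0.5378, 0.0837, 0.144]
eef_rot: [0.998, 0.057, 0.0, 0.0]
ft_force: [0.1, -0.3, -2.0]
width: 0.0594
grip_force: 40.0
ee_pos: [0.5374, 0.0837, 0.1432]
ft_force: [-0.1, -0.6, -1.2]
grip_force: 40.0
ee_pos: [0.5376, 0.0837, 0.1436]
ft_force: [0.1, 0.3, -0.7]
grip_force: 40.0
ee_pos: [0.5376, 0.0837, 0.1436]
ft_force: [-0.1, -0.5, -2.2]
grip_force: 40.0
```

Reading averages about −1.5 N, so this looks like a short one. I'll check that it really left the mat.

```bash
python3 - <<'E'
from h import *;from bench import r
f=[]
a=r.camera("scene")["color"]
cv2.imwrite("pics/lift1.png",cv2.resize(a[110:230,170:320],(500,400),interpolation=2)[:,:,::-1])
for i in range(6): f.append(r.read_state()["ft_force"][2]);r.camera("top")
print(np.round(f,1))
E
```

```text
[-2.  -2.  -2.2 -1.7 -1.1 -2.8]
```

View pics/lift1.png

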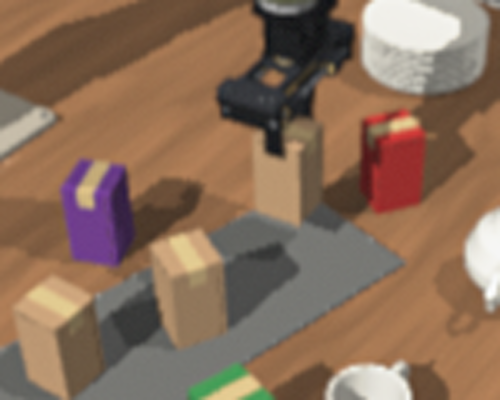

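The left carton is clear of the mat and upright, with its base at about (285,215) in the crop. It weighs about 2 N, so it's short. I'll lower it gently.

```bash
python3 -m crank '[{"claw":1,"dx":0,"dy":0,"dz":0.4,"ax":0,"ay":0,"az":0},{"claw":1,"dx":0,"dy":0,"dz":0.4,"ax":0,"ay":0,"az":0},{"claw":1,"dx":0,"dy":0,"dz":0.4,"ax":0,"ay":0,"az":0},{"claw":1,"dx":0,"dy":0,"dz":0.3,"ax":0,"ay":0,"az":0},{"claw":1,"dx":0,"dy":0,"dz":0.15,"ax":0,"ay":0,"az":0},{"claw":1,"dx":0,"dy":0,"dz":0.1,"ax":0,"ay":0,"az":0},{"claw":1,"dx":0,"dy":0,"dz":0.05,"ax":0,"ay":0,"az":0},{"claw":1,"dx":0,"dy":0,"dz":0.05,"ax":0,"ay":0,"az":0}]'
python3 -m crank '[{"claw":1,"dx":0,"dy":0,"dz":0.03,"ax":0,"ay":0,"az":0},{"claw":1,"dx":0,"dy":0,"dz":0.02,"ax":0,"ay":0,"az":0},{"claw":1,"dx":0,"dy":0,"dz":0,"ax":0,"ay":0,"az":0},{"claw":1,"dx":0,"dy":0,"dz":0,"ax":0,"ay":0,"az":0}]'
```

```text
time: 7.05
ee_pos: [0.5378, 0.0839, 0.0882]
eef_rot: [0.998, 0.057, 0.0, -0.0]
ft_force: [-0.2, 0.4, -0.8]
width: 0.0595
grip_force: 40.0
time: 7.38
ee_pos: [0.5379, 0.0838, 0.087]
eef_rot: [0.998, 0.057, 0.0, 0.0]
ft_force: [0.2, 0.2, -0.7]
width: 0.0596
grip_force: 40.0
```

```bash
python3 -m crank '[{"claw":1,"dx":0,"dy":0,"dz":0.02,"ax":0,"ay":0,"az":0},{"claw":1,"dx":0,"dy":0,"dz":0,"ax":0,"ay":0,"az":0},{"claw":-1,"dx":0,"dy":0,"dz":0,"ax":0,"ay":0,"az":0},{"claw":-1,"dx":0,"dy":0,"dz":0,"ax":0,"ay":0,"az":0},{"claw":-1,"dx":0,"dy":0,"dz":0,"ax":0,"ay":0,"az":0},{"claw":-1,"dx":0,"dy":0,"dz":0,"ax":0,"ay":0,"az":0},{"claw":-1,"dx":0,"dy":0,"dz":0,"ax":0,"ay":0,"az":0},{"claw":-1,"dx":0,"dy":0,"dz":0,"ax":0,"ay":0,"az":0}]'
python3 -m crank '[{"claw":-1,"dx":0,"dy":0,"dz":-0.4,"ax":0,"ay":0,"az":0},{"claw":-1,"dx":0,"dy":0,"dz":-0.6,"ax":0,"ay":0,"az":0},{"claw":-1,"dx":0,"dy":0,"dz":-0.8,"ax":0,"ay":0,"az":0},{"claw":-1,"dx":0,"dy":0,"dz":-1,"ax":0,"ay":0,"az":0},{"claw":-1,"dx":0,"dy":0,"dz":-0.7,"ax":0,"ay":0,"az":0},{"claw":-1,"dx":0,"dy":0,"dz":0,"ax":0,"ay":0,"az":0.6},{"claw":-1,"dx":0,"dy":0,"dz":0,"ax":0,"ay":0,"az":0.6},{"claw":-1,"dx":0,"dy":0,"dz":0,"ax":0,"ay":0,"az":0.6}]' | head -2
python3 -m crank '[{"claw":-1,"dx":0,"dy":0,"dz":0,"ax":0,"ay":0,"az":0.7},{"claw":-1,"dx":0,"dy":0,"dz":0,"ax":0,"ay":0,"az":0.7},{"claw":-1,"dx":0,"dy":0,"dz":0,"ax":0,"ay":0,"az":0.7},{"claw":-1,"dx":0,"dy":0,"dz":0,"ax":0,"ay":0,"az":0.7},{"claw":-1,"dx":0,"dy":0,"dz":0,"ax":0,"ay":0,"az":0.7},{"claw":-1,"dx":0,"dy":0,"dz":0,"ax":0,"ay":0,"az":0.67},{"claw":-1,"dx":0,"dy":0,"dz":0,"ax":0,"ay":0,"az":0},{"claw":-1,"dx":0,"dy":0,"dz":0,"ax":0,"ay":0,"az":0}]' | head -2
python3 -c "
from h import *;from bench import r
s=r.read_state();print(s['ee_pos'],s['ft_force'],rel(s,[.5309,-.1019,.145],-29.3))"
```

```text
time: 8.05
ee_pos: [0.5376, 0.0837, 0.086]
eef_rot: [0.998, 0.057, -0.0, 0.0]
ft_force: [-0.2, 0.2, -1.1]
width: 0.0853
grip_force: 0.0
time: 8.72
ee_pos: [0.5379, 0.0839, 0.1925]
time: 9.38
ee_pos: [0.5377, 0.0839, 0.1917]
[0.53766045 0.08388416 0.19171117] [0.12533083 0.4514248  0.10748425] (array([2.82, 5.52, 1.56]), 'az units', np.float64(0.02), 'yaw', np.float64(-29.19))
```

```bash
python3 -m crank '[{"claw":-1,"dx":0.3,"dy":0.6,"dz":0,"ax":0,"ay":0,"az":0},{"claw":-1,"dx":0.43,"dy":0.85,"dz":0,"ax":0,"ay":0,"az":0},{"claw":-1,"dx":0.43,"dy":0.85,"dz":0,"ax":0,"ay":0,"az":0},{"claw":-1,"dx":0.43,"dy":0.85,"dz":0,"ax":0,"ay":0,"az":0},{"claw":-1,"dx":0.43,"dy":0.85,"dz":0,"ax":0,"ay":0,"az":0},{"claw":-1,"dx":0.4,"dy":0.8,"dz":0,"ax":0,"ay":0,"az":0},{"claw":-1,"dx":0.4,"dy":0.72,"dz":0,"ax":0,"ay":0,"az":0},{"claw":-1,"dx":0,"dy":0,"dz":0,"ax":0,"ay":0,"az":0}]' | head -2
python3 -m crank '[{"claw":-1,"dx":0,"dy":0,"dz":0.5,"ax":0,"ay":0,"az":0},{"claw":-1,"dx":0,"dy":0,"dz":0.5,"ax":0,"ay":0,"az":0},{"claw":-1,"dx":0,"dy":0,"dz":0.5,"ax":0,"ay":0,"az":0},{"claw":-1,"dx":0,"dy":0,"dz":0,"ax":0,"ay":0,"az":0},{"claw":-1,"dx":0,"dy":0,"dz":0,"ax":0,"ay":0,"az":0}]' | head -2
python3 -c "
from h import *;from bench import r
c=r.camera('top');cv2.imwrite('pics/top2.png',cv2.resize(c['color'][170:260,190:350],(800,450),interpolation=2)[:,:,::-1])
s=r.read_state();print(s['ee_pos'],s['ft_force'],rel(s,[.5309,-.1019,.087],-29.3))"
```

```text
time: 10.05
ee_pos: [0.5296, -0.1082, 0.1911]
time: 10.47
ee_pos: [0.5299, -0.1017, 0.1461]
[ 0.53051823 -0.10178616  0.1468498 ] [-0.21233949 -0.35540851  0.41522516] (array([ 0.01, -0.  ,  1.99]), 'az units', np.float64(0.01), 'yaw', np.float64(-29.25))
```

View pics/top2.png

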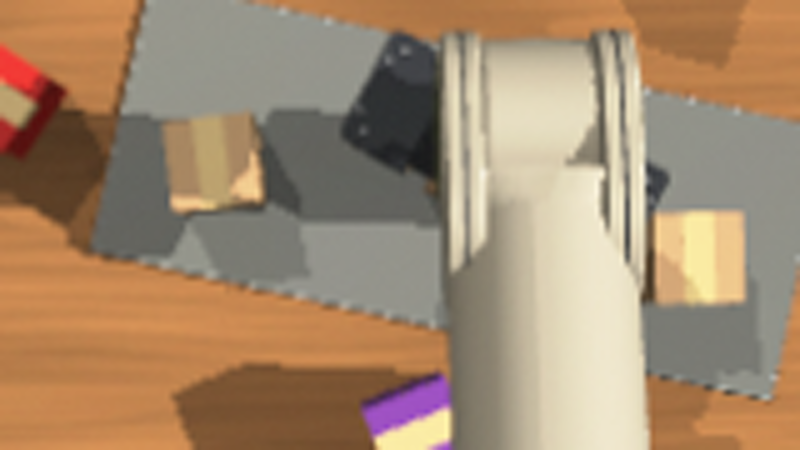

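The left carton stands back in its place at crop (213,163). The gripper is turned to match the middle carton and its body passes 30 mm above the tops. I'll descend, grip and lift.

```bash
python3 -m crank '[{"claw":-1,"dx":0,"dy":0,"dz":0.5,"ax":0,"ay":0,"az":0},{"claw":-1,"dx":0,"dy":0,"dz":0.5,"ax":0,"ay":0,"az":0},{"claw":-1,"dx":0,"dy":0,"dz":0.5,"ax":0,"ay":0,"az":0},{"claw":-1,"dx":0,"dy":0,"dz":0.48,"ax":0,"ay":0,"az":0},{"claw":-1,"dx":0,"dy":0,"dz":0,"ax":0,"ay":0,"az":0},{"claw":-1,"dx":0,"dy":0,"dz":0,"ax":0,"ay":0,"az":0}]' 40
python3 -m crank '[{"claw":1,"dx":0,"dy":0,"dz":0,"ax":0,"ay":0,"az":0},{"claw":1,"dx":0,"dy":0,"dz":0,"ax":0,"ay":0,"az":0},{"claw":1,"dx":0,"dy":0,"dz":0,"ax":0,"ay":0,"az":0},{"claw":1,"dx":0,"dy":0,"dz":0,"ax":0,"ay":0,"az":0},{"claw":1,"dx":0,"dy":0,"dz":0,"ax":0,"ay":0,"az":0},{"claw":1,"dx":0,"dy":0,"dz":0,"ax":0,"ay":0,"az":0}]' 40
```

```text
time: 11.02
ee_pos: [0.5305, -0.102, 0.0874]
eef_rot: [0.968, -0.253, 0.0, -0.0]
ft_force: [0.2, 0.2, 0.0]
width: 0.0869
grip_force: 0.0
time: 11.52
ee_pos: [0.5306, -0.102, 0.0871]
eef_rot: [0.967, -0.253, 0.0, -0.0]
ft_force: [0.5, 1.2, 1.9]
width: 0.0597
grip_force: 40.0
```

```bash
python3 -m crank '[{"claw":1,"dx":0,"dy":0,"dz":-0.2,"ax":0,"ay":0,"az":0},{"claw":1,"dx":0,"dy":0,"dz":-0.3,"ax":0,"ay":0,"az":0},{"claw":1,"dx":0,"dy":0,"dz":-0.4,"ax":0,"ay":0,"az":0},{"claw":1,"dx":0,"dy":0,"dz":-0.4,"ax":0,"ay":0,"az":0},{"claw":1,"dx":0,"dy":0,"dz":-0.4,"ax":0,"ay":0,"az":0},{"claw":1,"dx":0,"dy":0,"dz":-0.2,"ax":0,"ay":0,"az":0},{"claw":1,"dx":0,"dy":0,"dz":0,"ax":0,"ay":0,"az":0},{"claw":1,"dx":0,"dy":0,"dz":0,"ax":0,"ay":0,"az":0}]'
python3 - <<'E'
from h import *;from bench import r
f=[]
for i in range(12): r.camera("top");f.append(r.read_state()["ft_force"][2])
print(np.round(f,1),np.mean(f),r.read_state()["ee_pos"])
E
```

```text
time: 12.18
ee_pos: [0.5303, -0.1022, 0.144]
eef_rot: [0.967, -0.253, 0.0, 0.0]
ft_force: [-1.2, -0.9, -5.8]
width: 0.0595
grip_force: 40.0
[-5.2 -6.3 -5.9 -5.6 -5.5 -5.5 -5.9 -5.6 -5.3 -5.7 -6.  -5.3] -5.652531443295762 [ 0.53018589 -0.10208053  0.14354908]
```

The middle carton pulls 5.65 N, about 0.57 kg, so it's the heavy one. The task says to heft all three, so I'll set it back and heft the right one.

```bash
python3 -m crank '[{"claw":1,"dx":0,"dy":0,"dz":0.4,"ax":0,"ay":0,"az":0},{"claw":1,"dx":0,"dy":0,"dz":0.4,"ax":0,"ay":0,"az":0},{"claw":1,"dx":0,"dy":0,"dz":0.4,"ax":0,"ay":0,"az":0},{"claw":1,"dx":0,"dy":0,"dz":0.3,"ax":0,"ay":0,"az":0},{"claw":1,"dx":0,"dy":0,"dz":0.15,"ax":0,"ay":0,"az":0},{"claw":1,"dx":0,"dy":0,"dz":0.1,"ax":0,"ay":0,"az":0},{"claw":1,"dx":0,"dy":0,"dz":0.05,"ax":0,"ay":0,"az":0},{"claw":1,"dx":0,"dy":0,"dz":0.05,"ax":0,"ay":0,"az":0}]' | grep -E "ee_pos|ft"
python3 -m crank '[{"claw":1,"dx":0,"dy":0,"dz":0.03,"ax":0,"ay":0,"az":0},{"claw":1,"dx":0,"dy":0,"dz":0.02,"ax":0,"ay":0,"az":0},{"claw":1,"dx":0,"dy":0,"dz":0,"ax":0,"ay":0,"az":0},{"claw":1,"dx":0,"dy":0,"dz":0,"ax":0,"ay":0,"az":0}]' | grep -E "ee_pos|ft"
```

```text
ee_pos: [0.5305, -0.1021, 0.0883]
ft_force: [0.1, -0.6, -5.1]
ee_pos: [0.5306, -0.1021, 0.0871]
ft_force: [-0.2, 0.1, -3.1]
```

```bash
python3 -m crank '[{"claw":1,"dx":0,"dy":0,"dz":0.02,"ax":0,"ay":0,"az":0},{"claw":1,"dx":0,"dy":0,"dz":0,"ax":0,"ay":0,"az":0},{"claw":-1,"dx":0,"dy":0,"dz":0,"ax":0,"ay":0,"az":0},{"claw":-1,"dx":0,"dy":0,"dz":0,"ax":0,"ay":0,"az":0},{"claw":-1,"dx":0,"dy":0,"dz":0,"ax":0,"ay":0,"az":0},{"claw":-1,"dx":0,"dy":0,"dz":0,"ax":0,"ay":0,"az":0},{"claw":-1,"dx":0,"dy":0,"dz":0,"ax":0,"ay":0,"az":0},{"claw":-1,"dx":0,"dy":0,"dz":0,"ax":0,"ay":0,"az":0}]'
python3 -m crank '[{"claw":-1,"dx":0,"dy":0,"dz":-0.4,"ax":0,"ay":0,"az":0},{"claw":-1,"dx":0,"dy":0,"dz":-0.6,"ax":0,"ay":0,"az":0},{"claw":-1,"dx":0,"dy":0,"dz":-0.8,"ax":0,"ay":0,"az":0},{"claw":-1,"dx":0,"dy":0,"dz":-1,"ax":0,"ay":0,"az":0},{"claw":-1,"dx":0,"dy":0,"dz":-0.7,"ax":0,"ay":0,"az":0},{"claw":-1,"dx":0,"dy":0,"dz":0,"ax":0,"ay":0,"az":-0.6},{"claw":-1,"dx":0,"dy":0,"dz":0,"ax":0,"ay":0,"az":-0.6},{"claw":-1,"dx":0,"dy":0,"dz":0,"ax":0,"ay":0,"az":-0.6}]' | head -2
python3 -m crank '[{"claw":-1,"dx":0,"dy":0,"dz":0,"ax":0,"ay":0,"az":-0.6},{"claw":-1,"dx":0,"dy":0,"dz":0,"ax":0,"ay":0,"az":-0.6},{"claw":-1,"dx":0,"dy":0,"dz":0,"ax":0,"ay":0,"az":-0.6},{"claw":-1,"dx":0,"dy":0,"dz":0,"ax":0,"ay":0,"az":-0.6},{"claw":-1,"dx":0,"dy":0,"dz":0,"ax":0,"ay":0,"az":-0.47},{"claw":-1,"dx":0,"dy":0,"dz":0,"ax":0,"ay":0,"az":0},{"claw":-1,"dx":0,"dy":0,"dz":0,"ax":0,"ay":0,"az":0}]' | head -2
python3 -c "
from h import *;from bench import r
s=r.read_state();print(s['ee_pos'],s['ft_force'],rel(s,[.4662,-.2418,.145],-1.3))"
```

```text
time: 14.45
ee_pos: [0.5303, -0.1021, 0.086]
eef_rot: [0.967, -0.253, 0.0, 0.0]
ft_force: [0.7, 0.1, -0.4]
width: 0.0854
grip_force: 0.0
time: 15.12
ee_pos: [0.5305, -0.1021, 0.1925]
time: 15.7
ee_pos: [0.5303, -0.1021, 0.1917]
[ 0.53033962 -0.10210427  0.19174381] [ 0.24518935 -0.70537231 -0.40028431] (array([-2.02,  4.71,  1.56]), 'az units', np.float64(-0.02), 'yaw', np.float64(-1.41))
```

```bash
python3 -m crank '[{"claw":-1,"dx":-0.22,"dy":0.51,"dz":0,"ax":0,"ay":0,"az":0},{"claw":-1,"dx":-0.3,"dy":0.7,"dz":0,"ax":0,"ay":0,"az":0},{"claw":-1,"dx":-0.3,"dy":0.7,"dz":0,"ax":0,"ay":0,"az":0},{"claw":-1,"dx":-0.3,"dy":0.7,"dz":0,"ax":0,"ay":0,"az":0},{"claw":-1,"dx":-0.3,"dy":0.7,"dz":0,"ax":0,"ay":0,"az":0},{"claw":-1,"dx":-0.3,"dy":0.7,"dz":0,"ax":0,"ay":0,"az":0},{"claw":-1,"dx":-0.3,"dy":0.7,"dz":0,"ax":0,"ay":0,"az":0},{"claw":-1,"dx":0,"dy":0,"dz":0,"ax":0,"ay":0,"az":0}]' | head -2
python3 -m crank '[{"claw":-1,"dx":0,"dy":0,"dz":0.5,"ax":0,"ay":0,"az":0},{"claw":-1,"dx":0,"dy":0,"dz":0.5,"ax":0,"ay":0,"az":0},{"claw":-1,"dx":0,"dy":0,"dz":0.5,"ax":0,"ay":0,"az":0},{"claw":-1,"dx":0,"dy":0,"dz":0,"ax":0,"ay":0,"az":0},{"claw":-1,"dx":0,"dy":0,"dz":0,"ax":0,"ay":0,"az":0}]' | head -2
python3 -c "
from h import *;from bench import r
s=r.read_state();print(s['ee_pos'],s['ft_force'],rel(s,[.4662,-.2418,.087],-1.3))"
```

```text
time: 16.37
ee_pos: [0.4641, -0.2468, 0.1913]
time: 16.78
ee_pos: [0.4662, -0.2415, 0.1461]
[ 0.46624569 -0.24154837  0.14609513] [-0.0952779  -0.35414991  0.92012824] (array([0.  , 0.01, 1.97]), 'az units', np.float64(-0.01), 'yaw', np.float64(-1.35))
```

```bash
python3 -m crank '[{"claw":-1,"dx":0,"dy":0,"dz":0.5,"ax":0,"ay":0,"az":0},{"claw":-1,"dx":0,"dy":0,"dz":0.5,"ax":0,"ay":0,"az":0},{"claw":-1,"dx":0,"dy":0,"dz":0.5,"ax":0,"ay":0,"az":0},{"claw":-1,"dx":0,"dy":0,"dz":0.48,"ax":0,"ay":0,"az":0},{"claw":-1,"dx":0,"dy":0,"dz":0,"ax":0,"ay":0,"az":0},{"claw":-1,"dx":0,"dy":0,"dz":0,"ax":0,"ay":0,"az":0}]' 40 | grep -E "ee_pos|ft"
python3 -m crank '[{"claw":1,"dx":0,"dy":0,"dz":0,"ax":0,"ay":0,"az":0},{"claw":1,"dx":0,"dy":0,"dz":0,"ax":0,"ay":0,"az":0},{"claw":1,"dx":0,"dy":0,"dz":0,"ax":0,"ay":0,"az":0},{"claw":1,"dx":0,"dy":0,"dz":0,"ax":0,"ay":0,"az":0},{"claw":1,"dx":0,"dy":0,"dz":0,"ax":0,"ay":0,"az":0},{"claw":1,"dx":0,"dy":0,"dz":0,"ax":0,"ay":0,"az":0}]' 40
```

```text
ee_pos: [0.4668, -0.2419, 0.0875]
ft_force: [-0.4, 0.5, -0.2]
time: 17.78
ee_pos: [0.4667, -0.242, 0.087]
eef_rot: [1.0, -0.011, 0.0, 0.0]
ft_force: [-1.4, 0.3, 2.0]
width: 0.0598
grip_force: 40.0
```

```bash
python3 -m crank '[{"claw":1,"dx":0,"dy":0,"dz":-0.2,"ax":0,"ay":0,"az":0},{"claw":1,"dx":0,"dy":0,"dz":-0.3,"ax":0,"ay":0,"az":0},{"claw":1,"dx":0,"dy":0,"dz":-0.4,"ax":0,"ay":0,"az":0},{"claw":1,"dx":0,"dy":0,"dz":-0.4,"ax":0,"ay":0,"az":0},{"claw":1,"dx":0,"dy":0,"dz":-0.4,"ax":0,"ay":0,"az":0},{"claw":1,"dx":0,"dy":0,"dz":-0.2,"ax":0,"ay":0,"az":0},{"claw":1,"dx":0,"dy":0,"dz":0,"ax":0,"ay":0,"az":0},{"claw":1,"dx":0,"dy":0,"dz":0,"ax":0,"ay":0,"az":0}]'
python3 - <<'E'
from h import *;from bench import r
f=[]
for i in range(12): c=r.camera("scene");f.append(r.read_state()["ft_force"][2])
print(np.round(f,1),np.mean(f),r.read_state()["ee_pos"])
cv2.imwrite("pics/lift3.png",cv2.resize(c["color"][110:260,130:330],(800,600),interpolation=2)[:,:,::-1])
E
```

```text
time: 18.45
ee_pos: [0.4665, -0.2421, 0.144]
eef_rot: [1.0, -0.011, 0.0, 0.0]
ft_force: [-0.6, 1.5, -2.9]
width: 0.0594
grip_force: 40.0
[-3.2 -3.3 -3.3 -2.9 -2.9 -2.5 -3.3 -2.2 -2.  -2.6 -3.  -3.8] -2.920424749799411 [ 0.46639684 -0.24195201  0.14359703]
```

View pics/lift3.png

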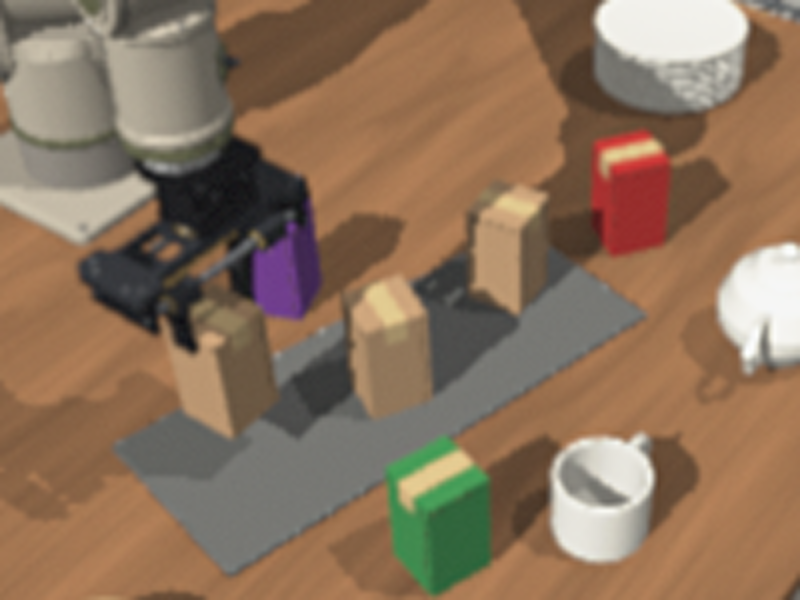

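The right carton is held clear and upright (base at about (230,430)), and weighs about 0.30 kg, so it's short. The middle (390,350) and left (510,250) cartons stand in place. I'll set the right one back.

```bash
python3 -m crank '[{"claw":1,"dx":0,"dy":0,"dz":0.4,"ax":0,"ay":0,"az":0},{"claw":1,"dx":0,"dy":0,"dz":0.4,"ax":0,"ay":0,"az":0},{"claw":1,"dx":0,"dy":0,"dz":0.4,"ax":0,"ay":0,"az":0},{"claw":1,"dx":0,"dy":0,"dz":0.3,"ax":0,"ay":0,"az":0},{"claw":1,"dx":0,"dy":0,"dz":0.15,"ax":0,"ay":0,"az":0},{"claw":1,"dx":0,"dy":0,"dz":0.1,"ax":0,"ay":0,"az":0},{"claw":1,"dx":0,"dy":0,"dz":0.05,"ax":0,"ay":0,"az":0},{"claw":1,"dx":0,"dy":0,"dz":0.05,"ax":0,"ay":0,"az":0}]' | grep -E "ee_pos|ft"
python3 -m crank '[{"claw":1,"dx":0,"dy":0,"dz":0.03,"ax":0,"ay":0,"az":0},{"claw":1,"dx":0,"dy":0,"dz":0.02,"ax":0,"ay":0,"az":0},{"claw":1,"dx":0,"dy":0,"dz":0.02,"ax":0,"ay":0,"az":0},{"claw":1,"dx":0,"dy":0,"dz":0,"ax":0,"ay":0,"az":0},{"claw":1,"dx":0,"dy":0,"dz":0,"ax":0,"ay":0,"az":0}]' | grep -E "ee_pos|ft"
```

```text
ee_pos: [0.4667, -0.242, 0.0882]
ft_force: [-0.4, 0.7, -2.6]
ee_pos: [0.467, -0.242, 0.087]
ft_force: [-2.6, 1.8, 5.9]
```

```bash
python3 -m crank '[{"claw":-1,"dx":0,"dy":0,"dz":0,"ax":0,"ay":0,"az":0},{"claw":-1,"dx":0,"dy":0,"dz":0,"ax":0,"ay":0,"az":0},{"claw":-1,"dx":0,"dy":0,"dz":0,"ax":0,"ay":0,"az":0},{"claw":-1,"dx":0,"dy":0,"dz":0,"ax":0,"ay":0,"az":0},{"claw":-1,"dx":0,"dy":0,"dz":0,"ax":0,"ay":0,"az":0},{"claw":-1,"dx":0,"dy":0,"dz":0,"ax":0,"ay":0,"az":0},{"claw":-1,"dx":0,"dy":0,"dz":0,"ax":0,"ay":0,"az":0}]'
python3 -m crank '[{"claw":-1,"dx":0,"dy":0,"dz":-0.4,"ax":0,"ay":0,"az":0},{"claw":-1,"dx":0,"dy":0,"dz":-0.6,"ax":0,"ay":0,"az":0},{"claw":-1,"dx":0,"dy":0,"dz":-0.8,"ax":0,"ay":0,"az":0},{"claw":-1,"dx":0,"dy":0,"dz":-1,"ax":0,"ay":0,"az":0},{"claw":-1,"dx":0,"dy":0,"dz":-0.7,"ax":0,"ay":0,"az":0},{"claw":-1,"dx":0,"dy":0,"dz":0,"ax":0,"ay":0,"az":0.6},{"claw":-1,"dx":0,"dy":0,"dz":0,"ax":0,"ay":0,"az":0.6},{"claw":-1,"dx":0,"dy":0,"dz":0,"ax":0,"ay":0,"az":0.6}]' | head -2
python3 -m crank '[{"claw":-1,"dx":0,"dy":0,"dz":0,"ax":0,"ay":0,"az":0.6},{"claw":-1,"dx":0,"dy":0,"dz":0,"ax":0,"ay":0,"az":0.6},{"claw":-1,"dx":0,"dy":0,"dz":0,"ax":0,"ay":0,"az":0.6},{"claw":-1,"dx":0,"dy":0,"dz":0,"ax":0,"ay":0,"az":0.6},{"claw":-1,"dx":0,"dy":0,"dz":0,"ax":0,"ay":0,"az":0.47},{"claw":-1,"dx":0,"dy":0,"dz":0,"ax":0,"ay":0,"az":0},{"claw":-1,"dx":0,"dy":0,"dz":0,"ax":0,"ay":0,"az":0}]' | head -2
python3 -c "
from h import *;from bench import r
s=r.read_state();print(s['ee_pos'],s['ft_force'],rel(s,[.5304,-.102,.145],-29.3))"
```

```text
time: 20.72
ee_pos: [0.4664, -0.242, 0.086]
eef_rot: [1.0, -0.011, 0.0, 0.0]
ft_force: [-0.1, 0.3, 0.0]
width: 0.0859
grip_force: 0.0
time: 21.38
ee_pos: [0.4667, -0.2421, 0.1926]
time: 21.97
ee_pos: [0.4666, -0.2419, 0.1918]
[ 0.46656929 -0.24191435  0.19178118] [ 0.05054203 -0.00672107  0.70353357] (array([-0.42, -5.11,  1.56]), 'az units', np.float64(0.01), 'yaw', np.float64(-29.23))
```

```bash
python3 -m crank '[{"claw":-1,"dx":-0.06,"dy":-0.55,"dz":0,"ax":0,"ay":0,"az":0},{"claw":-1,"dx":-0.06,"dy":-0.76,"dz":0,"ax":0,"ay":0,"az":0},{"claw":-1,"dx":-0.06,"dy":-0.76,"dz":0,"ax":0,"ay":0,"az":0},{"claw":-1,"dx":-0.06,"dy":-0.76,"dz":0,"ax":0,"ay":0,"az":0},{"claw":-1,"dx":-0.06,"dy":-0.76,"dz":0,"ax":0,"ay":0,"az":0},{"claw":-1,"dx":-0.06,"dy":-0.76,"dz":0,"ax":0,"ay":0,"az":0},{"claw":-1,"dx":-0.06,"dy":-0.76,"dz":0,"ax":0,"ay":0,"az":0},{"claw":-1,"dx":0,"dy":0,"dz":0,"ax":0,"ay":0,"az":0}]' | head -2
python3 -m crank '[{"claw":-1,"dx":0,"dy":0,"dz":0.5,"ax":0,"ay":0,"az":0},{"claw":-1,"dx":0,"dy":0,"dz":0.5,"ax":0,"ay":0,"az":0},{"claw":-1,"dx":0,"dy":0,"dz":0.5,"ax":0,"ay":0,"az":0},{"claw":-1,"dx":0,"dy":0,"dz":0,"ax":0,"ay":0,"az":0},{"claw":-1,"dx":0,"dy":0,"dz":0,"ax":0,"ay":0,"az":0}]' | head -2
python3 -c "
from h import *;from bench import r
s=r.read_state();print(s['ee_pos'],s['ft_force'],rel(s,[.5304,-.102,.087],-29.3))"
```

```text
time: 22.63
ee_pos: [0.532, -0.0969, 0.1916]
time: 23.05
ee_pos: [0.5301, -0.1023, 0.146]
[ 0.53009156 -0.10233871  0.14604661] [ 0.34837627  0.10913468 -0.48446557] (array([ 0.01, -0.02,  1.97]), 'az units', np.float64(0.0), 'yaw', np.float64(-29.28))
```

```bash
python3 -m crank '[{"claw":-1,"dx":0,"dy":0,"dz":0.5,"ax":0,"ay":0,"az":0},{"claw":-1,"dx":0,"dy":0,"dz":0.5,"ax":0,"ay":0,"az":0},{"claw":-1,"dx":0,"dy":0,"dz":0.5,"ax":0,"ay":0,"az":0},{"claw":-1,"dx":0,"dy":0,"dz":0.48,"ax":0,"ay":0,"az":0},{"claw":-1,"dx":0,"dy":0,"dz":0,"ax":0,"ay":0,"az":0},{"claw":-1,"dx":0,"dy":0,"dz":0,"ax":0,"ay":0,"az":0}]' 40 | grep -E "ee_pos|ft"
python3 -m crank '[{"claw":1,"dx":0,"dy":0,"dz":0,"ax":0,"ay":0,"az":0},{"claw":1,"dx":0,"dy":0,"dz":0,"ax":0,"ay":0,"az":0},{"claw":1,"dx":0,"dy":0,"dz":0,"ax":0,"ay":0,"az":0},{"claw":1,"dx":0,"dy":0,"dz":0,"ax":0,"ay":0,"az":0},{"claw":1,"dx":0,"dy":0,"dz":0,"ax":0,"ay":0,"az":0},{"claw":1,"dx":0,"dy":0,"dz":0,"ax":0,"ay":0,"az":0}]' 40
python3 -m crank '[{"claw":1,"dx":0,"dy":0,"dz":-0.2,"ax":0,"ay":0,"az":0},{"claw":1,"dx":0,"dy":0,"dz":-0.4,"ax":0,"ay":0,"az":0},{"claw":1,"dx":0,"dy":0,"dz":-0.5,"ax":0,"ay":0,"az":0},{"claw":1,"dx":0,"dy":0,"dz":-0.5,"ax":0,"ay":0,"az":0},{"claw":1,"dx":0,"dy":0,"dz":-0.5,"ax":0,"ay":0,"az":0},{"claw":1,"dx":0,"dy":0,"dz":-0.5,"ax":0,"ay":0,"az":0},{"claw":1,"dx":0,"dy":0,"dz":-0.5,"ax":0,"ay":0,"az":0},{"claw":1,"dx":0,"dy":0,"dz":-0.5,"ax":0,"ay":0,"az":0}]' | grep -E "ee_pos|ft|width"
python3 -m crank '[{"claw":1,"dx":0,"dy":0,"dz":-0.5,"ax":0,"ay":0,"az":0},{"claw":1,"dx":0,"dy":0,"dz":-0.5,"ax":0,"ay":0,"az":0},{"claw":1,"dx":0,"dy":0,"dz":-0.4,"ax":0,"ay":0,"az":0},{"claw":1,"dx":0,"dy":0,"dz":-0.2,"ax":0,"ay":0,"az":0},{"claw":1,"dx":0,"dy":0,"dz":0,"ax":0,"ay":0,"az":0},{"claw":1,"dx":0,"dy":0,"dz":0,"ax":0,"ay":0,"az":0},{"claw":1,"dx":0,"dy":0,"dz":0,"ax":0,"ay":0,"az":0},{"claw":1,"dx":0,"dy":0,"dz":0,"ax":0,"ay":0,"az":0}]'
python3 - <<'E'
from h import *;from bench import r
c=r.camera("scene");cv2.imwrite("pics/final.png",cv2.resize(c["color"][80:260,110:350],(800,600),interpolation=2)[:,:,::-1])
E
```

```text
ee_pos: [0.5308, -0.1023, 0.0875]
ft_force: [-0.2, 0.7, 1.3]
time: 24.05
ee_pos: [0.5309, -0.1021, 0.0871]
eef_rot: [0.967, -0.253, 0.0, -0.0]
ft_force: [0.0, 0.9, 0.6]
width: 0.0597
grip_force: 40.0
ee_pos: [0.5301, -0.1021, 0.1959]
ft_force: [-0.2, 0.4, -5.5]
width: 0.0599
time: 25.38
ee_pos: [0.53, -0.1021, 0.2417]
eef_rot: [0.967, -0.253, -0.001, 0.0]
ft_force: [0.9, -0.1, -6.7]
width: 0.0598
grip_force: 40.0
```

View pics/final.png

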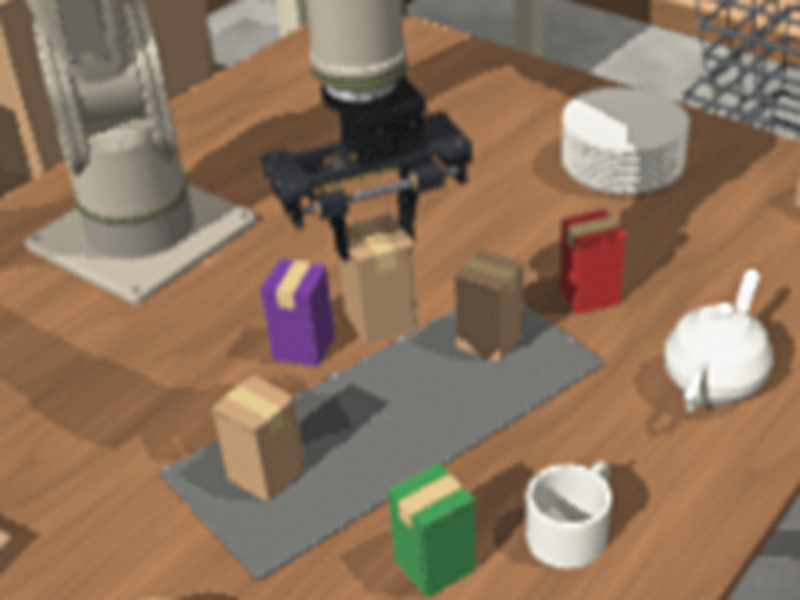

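The heavy carton is held upright at (380,290), about 16 cm above the table. The short ones stand in place at (260,440) and (490,305), and nothing else has moved.

```bash
python3 -c "
from bench import r
print(r.close_job())"
```

```text
the job is handed in; nothing more can be done
None
```

I handed in the job with the heaviest carton, the middle one (about 0.57 kg), held upright about 16 cm above the table; the two short ones (left about 0.2 kg, right about 0.3 kg) stand back in their places.

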